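# Open, purge and empty the battery contact cleaner

### The arm

A 6-joint arm with a two-finger parallel gripper is mounted at the origin on the work surface. World frame = base frame: x ahead of the robot, y to its left, z up, the work surface at z = 0. Lengths are in m, angles in degrees, forces in N, time in s.
With the tool pointing down it reaches from about 0.35 to 0.875 m from the base axis. Payload 4.2 kg.
Tool frame: the origin (TCP) lies on the front face of the gripper's body, between the roots of the fingers; the fingertips stand finger_overhang ahead of it and the grasp point (between the pads) lies 51 mm ahead of it (finger_overhang is the distance from the TCP to the fingertips, in m); z points along the fingers, y is the line along which they close (so a half turn about z gives the same grasp; the last joint's range is limited). The gripper opens to 87 mm and grips with 3 to 60 N. Pads are 19 mm wide; open, the fingers measure 117 mm over their backs; the gripper's body (75 mm by 190 mm) begins 51 mm behind the grasp point.
Start: joints at [86.895, 22.042, 0.453, 0, -68.411, -14.817], TCP at [0.192, 0.595, 0.292] pointing down, gripper open.
Joint ranges: [-179.83, 179.83], [-69.29, 118.12], [-61.27, 80.66], [-181.25, 117.63], [-171.15, -9.14], [-177.46, 177.46]. Speed limits (degrees/s): [159.86, 159.86, 180, 180, 180, 180].

### API

Orientations are given as a 3x3 rotation matrix whose columns are the frame's x, y, z axes.
In Python, from station import sense, capture, camera_model, finish_job, finger_overhang gives the robot as it stands. The module is installed in compiled form; this text tells all that it offers.
- The arm moves only by the tool jog_arm, never from a script. Its argument "rows" is a list that holds one entry, the list of rows, each a list of 4 numbers: the shift along the tool's x, y, z in m, then the turn about the tool's z in rad. A call has 1 to 20 rows; each row shifts and turns the commanded pose from where the row before left it, along the tool's axes as they then stand; what a row does not reach is not made up. A row lasts 1/8 s, in which the tool goes at most 62.5 mm and 10.7 degrees, less where a joint would pass 70% of its speed; a pose out of reach is approached as far as the arm can. A call is refused whole if a number of a shift passes 0.0625 or a number of a turn 0.188, either way. A call with a gripper value outside its range is refused whole. "claw" is the opening, from 0 (shut) to 1 (fully open), set as the call begins (left out, the last holds). The fingers move at their own pace and stop on an object; the grip force is fixed at half the most. Time passes only in rows, so rows that do not move let the fingers close. It gives the time, the measured TCP pose, the force, the opening and the grip force at its end, in the units of the state.
- sense(): the state, without advancing time (a new reading comes with each control period).
- capture(name): name is "scene" or "top" or "wrist"; returns the picture (384x512x3 uint8, red, green, blue); there is no depth.
- camera_model(name): a dict with "fovy" (degrees; the focal length in pixels is half the picture's height over the tangent of half this angle, whatever the lens; pixels are square), "cx", "cy" (the principal point, pixels), "eye" and "rotation" of the camera in the world. Camera axes: x right, y down, z forward; pixel columns grow to the right and rows downward; lengths in m; the calibration is good to about 2 mm. A picture is of the moment at which its call begins: read the wrist's pose just before it. camera_model takes no time and is no camera call; for the wrist camera it gives the pose at the moment of the call.
- finish_job(): hands the job in; it is judged then, once.
The state is a dict: "time_s": time; "joints": joint angles; "joint_velocities": joint speeds; "effort": joint torques, N m; "tcp_pos": TCP position; "ee_rot": TCP orientation; "wrist_force": force on the tool from outside, world axes, zero at the start; "moment": the same for the moment, N m; "gripper_width": opening from 0.0 (shut) to 1.0 (fully open); "gripper_force": force on a finger pad.
Only numpy, scipy, OpenCV 4.12 (cv2) and the standard library are available. Lean on these libraries where they do the work, as an engineer would, in place of code of your own. Each camera call takes 0.05 s, during which the arm holds its last target. There are 200 camera calls.

### The job

The battery contact cleaner has finished its cycle. First unscrew the orange cap from its purge port, lift it off and lay it in the white parts dish. Then flip the valve's yellow lock-off lever fully forward and squeeze the red paddle fully against its body for a good second, and let it go; only after that move every grey battery pack from the catch tray into the blue tote, and leave the lens hood, sync plug and card case alone.

Things in the scene. Friction and masses are not known exactly. Their poses are not given: they have to be found in the camera images.
- cap_mid (a point): Centre (half-way up) of the orange ribbed screw cap: 56 mm diameter, 42 mm tall, open underneath, 60 g, to be gripped across its diameter from above. At the start it is screwed down on the port, its underside 8 mm above the housing top. z axis up along its own axis.
- port (a point): Centre of the top of the steel threaded port on the housing (44 mm diameter, axis vertical). It is 32 mm above the seat where the cap's underside rests and 120 mm above the counter. Right-hand thread, 10 mm rise per turn: turned counter-clockwise seen from above, the cap climbs and comes free after about 2 turns (1.9 to 2.3); before that it cannot be pulled off.
- cleaner: White battery contact cleaner, fixed. Origin at counter level; x points from the tray into the housing, y to the left of that. Housing: x +10 to +160 mm, y -120 to +120 mm, 80 mm high. Port axis at x = +65 mm, y = 0. Aluminium catch tray on its front: outside x -150 to +10 mm, y -110 to +110 mm, walls 4 mm thick, 12 mm high, floor 4 mm above the counter.
- valve: Purge valve, fixed to the counter: a black handle body 160 mm long (x), 34 mm wide (y), from 36 to 72 mm above the counter, on a base plate 170 x 60 mm, 12 mm thick. Origin on the counter under its middle; x points forward, to the brass nozzle and along the yellow arrow on top; y is the paddle's side.
- lever_tip (a point): Centre of the yellow 18 mm ball at the end of the lock-off lever, which stands on top of the valve body. The lever's pivot runs along the valve's y axis at valve x = -5 mm, 80 mm above the counter; the ball is 35 mm from it.
- lever (a joint): Lock-off lever angle, rad: 0 = leaning back (locked; its tongue blocks the paddle), 1.3 = leaning fully forward, towards the nozzle (unlocked). It stays where it is left; about 2 N at the ball moves it. The tongue clears the paddle only near the forward end (above 1.1).
- paddle_face (a point): Point on the outer face of the red paddle, 120 mm from its pivot, the place to squeeze; 54 mm above the counter. The paddle is a 135 x 6 x 24 mm (high) plate on the valve's +y side, pivoted on an upright pin at valve x = -65, y = +22 mm. Here its outer face is about 62 mm from the far face of the body at rest, 42 mm when fully squeezed.
- paddle (a joint): Paddle angle, rad: 0 = at rest, 0.17 = squeezed fully against the body. Sprung: about 2.5 N at the face point starts it, 7 N holds it fully in; it springs back when released.
- tote: Blue open tote, fixed to the counter: 160 mm (x) by 200 mm (y) outside, walls 5 mm thick and 55 mm high, floor 5 mm. Origin on the counter under its centre.
- dish: White shallow parts dish, fixed to the counter: 110 x 110 mm outside, walls 4 mm thick and 18 mm high, floor about 4 mm. Origin on the counter under its centre.
- card_case_mid (a point): Centre of the clear memory card case, 85 x 55 x 16 mm, lying on the counter; bystander, leave alone.
- lens_hood_mid (a point): Centre of the black lens hood, an upright tube of 74 mm outside diameter, 45 mm tall; bystander, leave alone.
- sync_plug_mid (a point): Centre of the chrome sync plug body, 32 x 14 x 14 mm, with a 16 mm pin on its +x end; bystander, leave alone.
- pack1_mid (a point): Centre of a grey battery pack, 56 mm (x) by 38 mm (y) by 24 mm (z), 80 g, lying flat in the catch tray at the start. Two to four packs are present; absent ones read None.
- pack2_mid (a point): Centre of a grey battery pack, 56 mm (x) by 38 mm (y) by 24 mm (z), 80 g, lying flat in the catch tray at the start. Two to four packs are present; absent ones read None.
- pack3_mid (a point): Centre of a grey battery pack, 56 mm (x) by 38 mm (y) by 24 mm (z), 80 g, lying flat in the catch tray at the start. Two to four packs are present; absent ones read None.
- pack4_mid (a point): Centre of a grey battery pack, 56 mm (x) by 38 mm (y) by 24 mm (z), 80 g, lying flat in the catch tray at the start. Two to four packs are present; absent ones read None.
Things that resemble listed ones, but are neither listed nor needed, are in the scene too. There is more than one size of the dish; the one meant has the size given above.

How it is judged:
By the outcome, as a careful person would: the job done as asked, in the order asked, and still so for the second after the job is handed in, with the robot touching nothing.
Of pack1, pack2, pack3, pack4 only 2 to 4 are there at a start; the rules pass over those that are not, and their reading is None.
At some moment in a run one of pack1, pack2, pack3, pack4 may be knocked a few centimetres aside while the robot is not near it.
Once in a run the grip may slacken for a moment while it holds something.
It also fails if it takes over 210 s, if anything falls off the work surface, if the arm or the gripper's body presses on something with over 40 N, if the wrist force passes 120 N, or if a joint passes its speed limit or range.

## Working session

There is one attempt and no reset: what is moved stays moved. The work goes in short steps, Python scripts to look and compute and a tool call to move; the robot and the scene stay as the last step left them, time stands still between calls to the robot, and variables do not carry over. Pictures are saved under pics/ and viewed, at most 14 in all, crops included, and the job is handed in when it is done.

Besides the shell and the picture viewer there is one more tool, called after ">>>" as a command line: name --argument value ..., lists and objects as JSON in quotes. jog_arm: Moves the arm, as the interface text tells. Its arguments: {"type":"object","properties":{"rows":{"type":"array"},"claw":{"type":"number"}},"required":["rows"]}

```bash
mkdir -p pics; python3 - <<'E'
from station import *
import cv2,numpy as np
s=sense();print(s['time_s'],s['tcp_pos'],np.round(s['ee_rot'],3).tolist(),s['gripper_width'],finger_overhang() if callable(finger_overhang) else finger_overhang)
for n in("scene","top","wrist"):
    m=camera_model(n);print(n,m)
    cv2.imwrite(f"pics/{n}0.png",cv2.resize(capture(n)[:,:,::-1],(800,600)) )
E
```

```text
0.0 [0.19218784 0.59423563 0.29115802] [[0.951, -0.308, -0.001], [-0.308, -0.951, -0.002], [0.0, 0.002, -1.0]] 0.9963274353698054 0.0697
scene {'fovy': 43.79625418468325, 'cx': 257.4664373530139, 'cy': 188.17407021947628, 'eye': array([1.25962202, 0.24724963, 1.00842073]), 'rotation': array([[-0.28724474,  0.73034018, -0.61975291],
       [ 0.95769589,  0.23085441, -0.17182792],
       [ 0.01757986, -0.64289148, -0.7657555 ]])}
top {'fovy': 42.246881027114185, 'cx': 255.27402657221842, 'cy': 198.7130053846238, 'eye': array([0.44629476, 0.06471572, 1.31152337]), 'rotation': array([[ 0.00294509, -0.99849853,  0.05469934],
       [-0.99991163, -0.00364953, -0.01278307],
       [ 0.01296351, -0.05465686, -0.99842104]])}
wrist {'fovy': 66.43441349027383, 'cx': 253.39241280442974, 'cy': 193.41715425001902, 'eye': array([0.26059716, 0.571149  , 0.38314686]), 'rotation': array([[-0.30651217, -0.91745479, -0.25362767],
       [-0.95186365,  0.29610946,  0.07921356],
       [ 0.0024267 ,  0.26569888, -0.96405302]])}
```

View pics/top0.png

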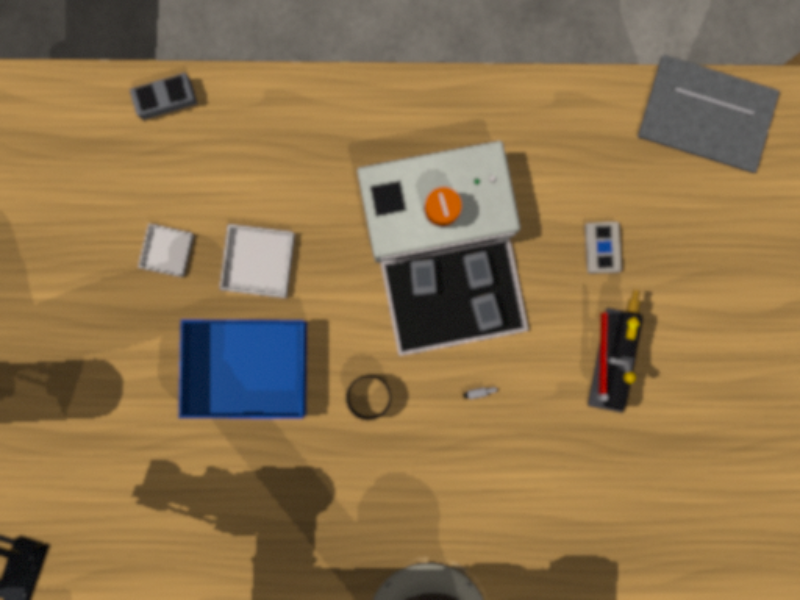

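View pics/scene0.png

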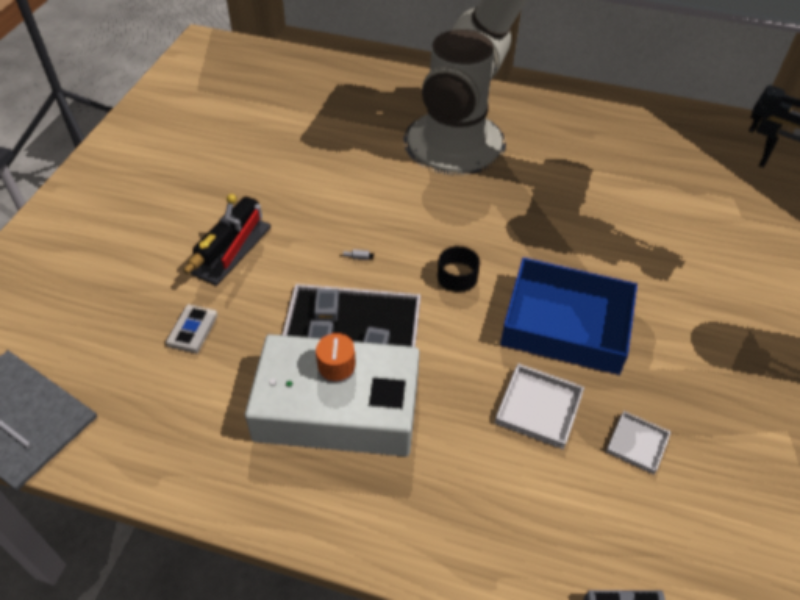

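Top view (800x600 px):
- **Cap:** the orange cap is at (443,205), the only orange item.
- **Packs:** three in the tray, at (423,276), (478,269) and (487,311). The grey/black box at (163,95) on the counter is a look-alike.
- **Dishes:** the large one is at (258,260), about 70 px or 110 mm. The small decoy is at (168,250).
- **Valve:** body at (617,360), ball at (630,378), red paddle at (604,355).
- **Leave alone:** card case (603,247), lens hood (370,396), sync plug (480,393).
- **Tote:** (243,369).

```bash
cat > h.py <<'E'
from station import *
import cv2,numpy as np
def ray(m,u,v):
    f=192/np.tan(np.radians(m['fovy']/2))
    d=m['rotation']@np.array([(u-m['cx'])/f,(v-m['cy'])/f,1.]);return m['eye'],d/np.linalg.norm(d)
def plane(m,u,v,z):
    e,d=ray(m,u,v);return e+d*(z-e[2])/d[2]
def proj(m,p):
    f=192/np.tan(np.radians(m['fovy']/2));c=m['rotation'].T@(np.array(p)-m['eye']);return c[0]/c[2]*f+m['cx'],c[1]/c[2]*f+m['cy']
def cross(m1,p1,m2,p2):
    a,d=ray(m1,*p1);b,e=ray(m2,*p2);t=np.linalg.lstsq(np.c_[d,-e],b-a,rcond=None)[0]
    return (a+t[0]*d+b+t[1]*e)/2,np.linalg.norm(a+t[0]*d-b-t[1]*e)
def blobs(im,lo,hi,amin=20,roi=None):
    h=cv2.cvtColor(im,cv2.COLOR_RGB2HSV);k=cv2.inRange(h,lo,hi)
    if roi: q=np.zeros_like(k);q[roi[1]:roi[3],roi[0]:roi[2]]=1;k=k*q
    cs=cv2.findContours(k,cv2.RETR_EXTERNAL,cv2.CHAIN_APPROX_NONE)[0]
    return sorted([c for c in cs if cv2.contourArea(c)>=amin],key=cv2.contourArea,reverse=True)
def rect(m,c,z):
    """minAreaRect of contour cast on plane z: centre, size, yaw of the long side"""
    w=np.array([plane(m,*p[0],z)[:2] for p in c],np.float32)
    (x,y),(a,b),t=cv2.minAreaRect(w)
    if b>a:a,b,t=b,a,t+90
    return round(float(x),4),round(float(y),4),round(a,3),round(b,3),round((t+90)%180-90,1)
E
python3 - <<'E'
from h import *
n={}
for k in("top","scene"):
    n[k]=(camera_model(k),capture(k))
m,im=n["top"];ms,ims=n["scene"]
R=dict(orange=((6,170,150),(14,255,255),.13),blue=((105,150,60),(120,255,255),.055),yellow=((22,180,150),(32,255,255),.1))
for k,(lo,hi,z) in R.items():
    for c in blobs(im,lo,hi,6)[:3]: print(k,'top',rect(m,c,z),np.round(c.mean((0,1)),1),cv2.contourArea(c))
    for c in blobs(ims,lo,hi,6)[:3]: print(k,'scene',np.round(c.mean((0,1)),1),cv2.contourArea(c))
for lo,hi in(((0,150,100),(4,255,255)),((174,150,100),(180,255,255))):
    for c in blobs(im,lo,hi,10)[:2]: print('red',rect(m,c,.066))
for c in blobs(im,(0,0,150),(180,45,255),100): print('white',rect(m,c,.018),rect(m,c,.08),np.round(c.mean((0,1)),1))
for c in blobs(im,(0,0,70),(180,80,150),30,(245,150,340,230)): print('grey',rect(m,c,.028),np.round(c.mean((0,1)),1))
for c in blobs(im,(0,0,0),(180,255,50),100,(365,190,420,270)): print('blk',rect(m,c,.012))
a=cv2.resize(im[185:270,370:420],None,fx=6,fy=6,interpolation=2);b=cv2.resize(im[85:230,235:340],None,fx=3.5,fy=3.5,interpolation=2)
H=max(a.shape[0],b.shape[0]);o=np.zeros((H,a.shape[1]+b.shape[1],3),np.uint8);o[:a.shape[0],:a.shape[1]]=a;o[:b.shape[0],a.shape[1]:]=b
cv2.imwrite('pics/c1.png',o[:,:,::-1])
E
```

```text
orange top (0.6741, -0.0165, 0.053, 0.053, -0.1) [283.  131.2] 372.5
orange scene [214.2 223.5] 334.5
blue top (0.4206, 0.2998, 0.198, 0.151, -89.9) [154.9 235.8] 4644.5
blue top (0.6217, -0.286, 0.018, 0.013, -89.7) [386.3 157.6] 34.5
blue scene [368.9 196.1] 2086.0
blue scene [122.2 207.8] 32.5
yellow top (0.4875, -0.3163, 0.027, 0.012, -0.8) [404.3 209.7] 38.5
yellow top (0.4095, -0.3115, 0.012, 0.01, -0.8) [402.8 241.5] 14.5
red (0.4485, -0.2798, 0.128, 0.01, -0.7)
white (0.7049, -0.0163, 0.247, 0.158, -78.9) (0.6925, -0.0124, 0.235, 0.15, -78.9) [280.3 127.6]
white (0.6003, 0.2868, 0.109, 0.107, -6.5) (0.5929, 0.2761, 0.104, 0.102, -6.5) [164.3 165.2]
white (0.6174, 0.436, 0.073, 0.063, -12.1) (0.6092, 0.4182, 0.069, 0.06, -12.1) [106.7 159.8]
grey (0.5494, -0.0478, 0.224, 0.165, -79.0) [300.6 186.5]
blk (0.4781, -0.3306, 0.076, 0.053, -3.2)
blk (0.3913, -0.3169, 0.072, 0.039, -7.5)
```

View pics/c1.png

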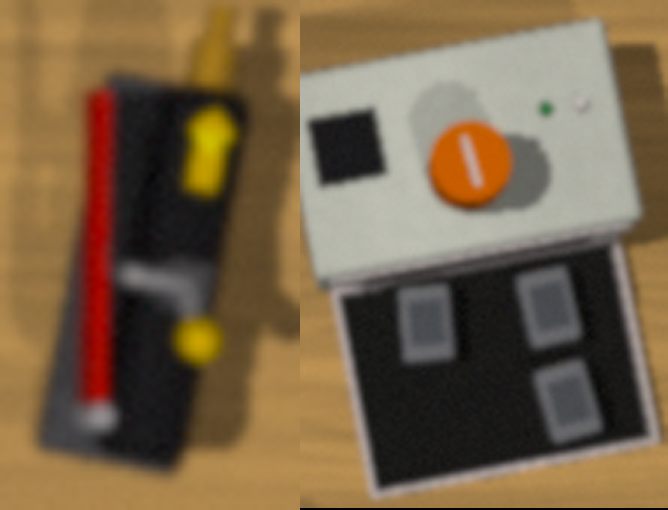

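The crop confirms the choice: an orange cap with a white mark on the housing, three packs in the tray, and the valve lever leaning back. The cap position agrees with the housing geometry to about 1 mm. Moving above the cap.

>>> jog_arm --rows '[[[0.0404,0.027,0,0],[0.0404,0.027,0,0],[0.0404,0.027,0,0],[0.0404,0.027,0,0],[0.0404,0.027,0,0],[0.0404,0.027,0,0],[0.0404,0.027,0,0],[0.0404,0.027,0,0],[0.0404,0.027,0,0],[0.0404,0.027,0,0],[0.0404,0.027,0,0],[0.0404,0.027,0,0],[0.0404,0.027,0,0],[0.0404,0.027,0,0],[0.0404,0.027,0,0],[0.0404,0.027,0,0],[0,0,0,0.18],[0,0,0,0.18],[0,0,0,0.18],[0,0,0,0.18]]]' --claw 1

```text
time_s: 2.75
tcp_pos: [0.6744, -0.0154, 0.2919]
ee_rot: [[0.507, -0.862, -0.001], [-0.862, -0.507, -0.0], [-0.0, 0.0, -1.0]]
wrist_force: [-0.3, -0.5, -0.9]
gripper_width: 1.001
gripper_force: 0.0
```

>>> jog_arm --rows '[[[0,0,0,0.18],[0,0,0,0.18],[0,0,0,0.18],[0,0,0,0.18],[0,0,0,0.18],[0,0,0,0.18],[0,0,0,0.18],[0,0,0,0.18],[0,0,0,0.18],[0,0,0,0.18],[0,0,0,0.18],[0,0,0,0.18],[0,0,0,0.18],[0,0,0,0.18],[0,0,0,0.18],[0,0,0,0.18],[0,0,0,0.18],[0,0,0,0.18],[0,0,0,0.18]]]'

```text
time_s: 5.12
tcp_pos: [0.6744, -0.0157, 0.292]
ee_rot: [[-0.256, 0.967, -0.001], [0.967, 0.256, 0.001], [0.001, -0.0, -1.0]]
wrist_force: [1.7, 1.4, 0.0]
gripper_width: 1.002
gripper_force: 0.0
```

```bash
python3 - <<'E'
from h import *
s=sense();print(s['time_s'],s['tcp_pos'],np.round(s['ee_rot'],3).tolist(),np.round(s['joints'],1),s['wrist_force'])
m=camera_model('wrist');im=capture('wrist');cv2.imwrite('pics/w1.png',im[:,:,::-1])
for c in blobs(im,(6,150,120),(14,255,255),50): print(rect(m,c,.13),np.round(c.mean((0,1)),1))
for c in blobs(im,(0,0,70),(180,80,150),300): print('g',rect(m,c,.028),np.round(c.mean((0,1)),1))
E
```

```text
5.125 [ 0.67444742 -0.01573077  0.29196833] [[-0.256, 0.967, -0.001], [0.967, 0.256, 0.001], [0.001, -0.0, -1.0]] [ 1.230e+01  2.700e+01  8.300e+00 -1.000e-01 -7.130e+01 -1.775e+02] [1.68726797 1.43133688 0.03510842]
(0.6745, -0.0143, 0.061, 0.054, -75.1) [254.8 193.1]
g (0.8605, -0.0951, 0.133, 0.033, 15.0) [370.7 263.8]
g (0.5421, -0.0314, 0.184, 0.137, -78.7) [123.8 127.8]
g (0.5872, -0.0795, 0.057, 0.042, 13.2) [174.  202.4]
g (0.5782, -0.0002, 0.059, 0.058, 5.6) [185.2 135.1]
g (0.6534, -0.1171, 0.066, 0.023, 15.0) [218.  243.6]
g (0.6765, -0.0842, 0.065, 0.032, -9.8) [242.5 223.9]
```

View pics/w1.png

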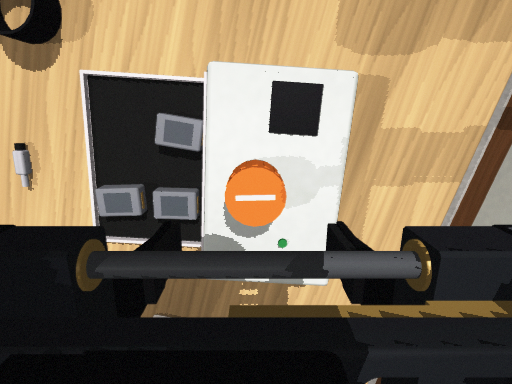

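The wrist view shows the cap top centred at about (255,198) px, with three packs at (180,131), (121,200) and (176,204). TCP is about 1 mm from the cap axis. J6 sits at its limit, so I'll back off a little, then descend and grip.

>>> jog_arm --rows '[[[-0.001,0,0,-0.06],[0,0,0.03,0],[0,0,0.03,0],[0,0,0.03,0],[0,0,0.03,0],[0,0,0.012,0],[0,0,0,0],[0,0,0,0]]]'

```text
time_s: 6.18
tcp_pos: [0.6756, -0.0166, 0.1618]
ee_rot: [[-0.315, 0.949, 0.003], [0.949, 0.315, 0.001], [-0.0, 0.003, -1.0]]
wrist_force: [-0.1, 0.2, -0.4]
gripper_width: 1.0
gripper_force: 0.0
```

>>> jog_arm --rows '[[[0,0,0,0],[0,0,0,0],[0,0,0,0],[0,0,0,0],[0,0,0,0],[0,0,0,0]]]' --claw 0

```text
time_s: 6.92
tcp_pos: [0.6749, -0.0167, 0.1605]
ee_rot: [[-0.315, 0.949, 0.0], [0.949, 0.315, 0.001], [0.001, 0.0, -1.0]]
wrist_force: [0.4, 0.4, 1.5]
gripper_width: 0.643
gripper_force: 30.0
```

>>> jog_arm --rows '[[[0,0,-0.0003,-0.18],[0,0,-0.0003,-0.18],[0,0,-0.0003,-0.18],[0,0,-0.0003,-0.18],[0,0,-0.0003,-0.18],[0,0,-0.0003,-0.18],[0,0,-0.0003,-0.18],[0,0,-0.0003,-0.18],[0,0,-0.0003,-0.18],[0,0,-0.0003,-0.18],[0,0,-0.0003,-0.18],[0,0,-0.0003,-0.18],[0,0,-0.0003,-0.18],[0,0,-0.0003,-0.18],[0,0,-0.0003,-0.18],[0,0,-0.0003,-0.18]]]'

```text
time_s: 8.93
tcp_pos: [0.6747, -0.0167, 0.1647]
ee_rot: [[0.065, -0.998, -0.0], [-0.998, -0.065, 0.001], [-0.001, 0.0, -1.0]]
wrist_force: [-0.7, -0.8, -0.4]
gripper_width: 0.636
gripper_force: 30.0
```

```bash
python3 - <<'E'
from h import *
s=sense();print(s['time_s'],s['tcp_pos'],np.round(s['joints'],1),s['wrist_force'],s['moment'],s['gripper_width'])
cv2.imwrite('pics/w2.png',capture('wrist')[:,:,::-1])
E
```

```text
8.925 [ 0.67472462 -0.01673912  0.16466935] [ 12.3  32.7  -1.1  -0.1 -56.3  -8.5] [-0.69465085 -0.75874383 -0.3655374 ] [ 0.03613382 -0.19676071  0.04831636] 0.6362862033355955
```

View pics/w2.png

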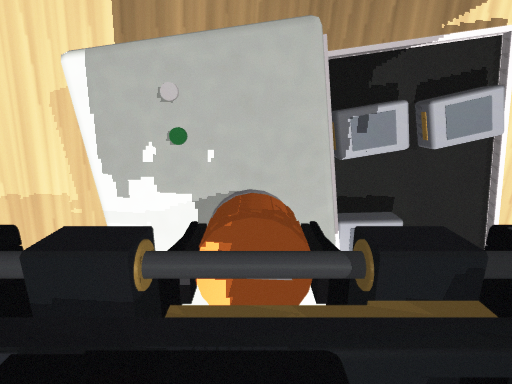

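The cap is held at (255,250) px and turning with no abnormal force. I'll continue to the J6 end.

>>> jog_arm --rows '[[[0,0,-0.0003,-0.18],[0,0,-0.0003,-0.18],[0,0,-0.0003,-0.18],[0,0,-0.0003,-0.18],[0,0,-0.0003,-0.18],[0,0,-0.0003,-0.18],[0,0,-0.0003,-0.18],[0,0,-0.0003,-0.18],[0,0,-0.0003,-0.18],[0,0,-0.0003,-0.18],[0,0,-0.0003,-0.18],[0,0,-0.0003,-0.18],[0,0,-0.0003,-0.18],[0,0,-0.0003,-0.18],[0,0,-0.0003,-0.18],[0,0,-0.0003,-0.18],[0,0,-0.0003,-0.18],[0,0,0,0]]]'

```text
time_s: 11.22
tcp_pos: [0.6747, -0.0166, 0.1699]
ee_rot: [[0.027, 1.0, -0.0], [1.0, -0.027, 0.001], [0.001, -0.0, -1.0]]
wrist_force: [0.5, 0.2, -0.3]
gripper_width: 0.641
gripper_force: 30.0
```

>>> jog_arm --rows '[[[0,0,0,0],[0,0,0,0],[0,0,0,0],[0,0,0,0]]]' --claw 1

```text
time_s: 11.72
tcp_pos: [0.6747, -0.0167, 0.1702]
ee_rot: [[0.023, 1.0, -0.0], [1.0, -0.023, 0.001], [0.001, -0.0, -1.0]]
wrist_force: [0.1, -0.1, 0.2]
gripper_width: 0.968
gripper_force: 0.0
```

```bash
python3 - <<'E'
from h import *
s=sense();print(s['time_s'],s['tcp_pos'],np.round(s['joints'],1),s['wrist_force'],s['moment'],s['gripper_width'])
m=camera_model('wrist');im=capture('wrist');cv2.imwrite('pics/w3.png',im[:,:,::-1])
for c in blobs(im,(3,150,80),(16,255,255),200): print(rect(m,c,.14),np.round(c.mean((0,1)),1))
E
```

```text
11.725 [ 0.6747181  -0.01674262  0.17018303] [ 12.3  32.4  -0.7  -0.  -56.9 166.4] [ 0.13259495 -0.12147853  0.23333589] [-0.03716162 -0.1320083   0.00810708] 0.9677798780668587
(0.6752, 0.008, 0.05, 0.027, -1.2) [253.6 228.8]
(0.674, -0.0293, 0.053, 0.018, -1.2) [253.1 290.7]
```

View pics/w3.png

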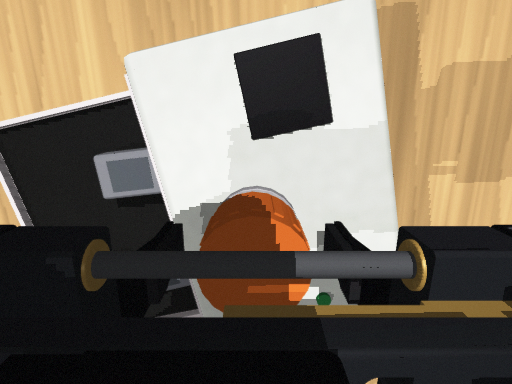

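The fingers have opened around the cap, and a sliver of steel port shows beneath it at (255,190) px, so it has climbed. I'll wind back and regrip.

>>> jog_arm --rows '[[[0,0,0,0.18],[0,0,0,0.18],[0,0,0,0.18],[0,0,0,0.18],[0,0,0,0.18],[0,0,0,0.18],[0,0,0,0.18],[0,0,0,0.18],[0,0,0,0.18],[0,0,0,0.18],[0,0,0,0.18],[0,0,0,0.18],[0,0,0,0.18],[0,0,0,0.18],[0,0,0,0.18],[0,0,0,0.18],[0,0,0,0.18],[0,0,0,0.18],[0,0,0,0.18],[0,0,0,0.18]]]'

```text
time_s: 14.28
tcp_pos: [0.6747, -0.0167, 0.1702]
ee_rot: [[-0.468, -0.884, -0.0], [-0.884, 0.468, 0.001], [-0.001, 0.001, -1.0]]
wrist_force: [-0.0, -0.9, -0.8]
gripper_width: 0.999
gripper_force: 0.0
```

>>> jog_arm --rows '[[[0,0,0,0.18],[0,0,0,0.18],[0,0,0,0.18],[0,0,0,0.18],[0,0,0,0.18],[0,0,0,0.18],[0,0,0,0.18],[0,0,0,0.18],[0,0,0,0.18],[0,0,0,0.18],[0,0,0,0.18],[0,0,0,0.18],[0,0,0,0.18],[0,0,0,0]]]'

```text
time_s: 16.02
tcp_pos: [0.6748, -0.0167, 0.1702]
ee_rot: [[-0.317, 0.948, -0.0], [0.948, 0.317, 0.001], [0.001, 0.0, -1.0]]
wrist_force: [0.2, -0.4, 0.2]
gripper_width: 0.998
gripper_force: 0.0
```

>>> jog_arm --rows '[[[0,0,0,0],[0,0,0,0],[0,0,0,0],[0,0,0,0],[0,0,0,0]]]' --claw 0

```text
time_s: 16.65
tcp_pos: [0.6747, -0.0167, 0.1701]
ee_rot: [[-0.315, 0.949, -0.0], [0.949, 0.315, 0.001], [0.001, 0.0, -1.0]]
wrist_force: [0.5, -0.5, -0.4]
gripper_width: 0.638
gripper_force: 30.0
```

>>> jog_arm --rows '[[[0,0,-0.0003,-0.18],[0,0,-0.0003,-0.18],[0,0,-0.0003,-0.18],[0,0,-0.0003,-0.18],[0,0,-0.0003,-0.18],[0,0,-0.0003,-0.18],[0,0,-0.0003,-0.18],[0,0,-0.0003,-0.18],[0,0,-0.0003,-0.18],[0,0,-0.0003,-0.18],[0,0,-0.0003,-0.18],[0,0,-0.0003,-0.18],[0,0,-0.0003,-0.18],[0,0,-0.0003,-0.18],[0,0,-0.0003,-0.18],[0,0,-0.0003,-0.18],[0,0,-0.0003,-0.18],[0,0,-0.0003,-0.18]]]'

```text
time_s: 18.9
tcp_pos: [0.6748, -0.0167, 0.1755]
ee_rot: [[0.412, -0.911, -0.0], [-0.911, -0.412, 0.001], [-0.001, -0.0, -1.0]]
wrist_force: [0.3, 0.1, -0.2]
gripper_width: 0.636
gripper_force: 30.0
```

>>> jog_arm --rows '[[[0,0,-0.0003,-0.18],[0,0,-0.0003,-0.18],[0,0,-0.0003,-0.18],[0,0,-0.0003,-0.18],[0,0,-0.0003,-0.18],[0,0,-0.0003,-0.18],[0,0,-0.0003,-0.18],[0,0,-0.0003,-0.18],[0,0,-0.0003,-0.18],[0,0,-0.0003,-0.18],[0,0,-0.0003,-0.18],[0,0,-0.0003,-0.18],[0,0,-0.0003,-0.18],[0,0,-0.0003,-0.18],[0,0,-0.0003,-0.18],[0,0,0,0]]]'

```text
time_s: 20.9
tcp_pos: [0.6747, -0.0166, 0.1799]
ee_rot: [[0.025, 1.0, -0.0], [1.0, -0.025, 0.001], [0.001, -0.0, -1.0]]
wrist_force: [0.5, -0.8, -0.4]
gripper_width: 0.638
gripper_force: 30.0
```

```bash
python3 - <<'E'
from h import *
s=sense();print(s['time_s'],s['tcp_pos'],np.round(s['joints'],1),s['wrist_force'],s['moment'],s['gripper_width'])
E
```

```text
20.9 [ 0.67471753 -0.01663891  0.17988388] [ 1.230e+01  3.190e+01 -1.000e-01 -1.000e-01 -5.800e+01  1.663e+02] [ 0.52276533 -0.7684239  -0.38883219] [-0.02029839 -0.26791462 -0.02926048] 0.6384736054567097
```

About 1.89 turns done. A further half turn will clear the 2.3 upper bound.

>>> jog_arm --rows '[[[0,0,0,0],[0,0,0,0],[0,0,0,0],[0,0,0,0],[0,0,0,0]]]' --claw 1

```text
time_s: 21.52
tcp_pos: [0.6747, -0.0167, 0.1801]
ee_rot: [[0.023, 1.0, -0.0], [1.0, -0.023, 0.001], [0.001, -0.0, -1.0]]
wrist_force: [0.1, 0.5, 0.2]
gripper_width: 0.989
gripper_force: 0.0
```

>>> jog_arm --rows '[[[0,0,0,0.18],[0,0,0,0.18],[0,0,0,0.18],[0,0,0,0.18],[0,0,0,0.18],[0,0,0,0.18],[0,0,0,0.18],[0,0,0,0.18],[0,0,0,0.18],[0,0,0,0.18],[0,0,0,0.18],[0,0,0,0.18],[0,0,0,0.18],[0,0,0,0.18],[0,0,0,0.18],[0,0,0,0.18],[0,0,0,0.18],[0,0,0,0.18],[0,0,0,0.18],[0,0,0,0]]]'

```text
time_s: 24.02
tcp_pos: [0.6747, -0.0167, 0.18]
ee_rot: [[-0.295, -0.956, -0.0], [-0.956, 0.295, 0.001], [-0.001, 0.0, -1.0]]
wrist_force: [0.1, -0.0, 0.6]
gripper_width: 0.999
gripper_force: 0.0
```

>>> jog_arm --rows '[[[0,0,0,0],[0,0,0,0],[0,0,0,0],[0,0,0,0],[0,0,0,0]]]' --claw 0

```text
time_s: 24.65
tcp_pos: [0.6747, -0.0167, 0.1801]
ee_rot: [[-0.296, -0.955, -0.0], [-0.955, 0.296, 0.001], [-0.001, 0.0, -1.0]]
wrist_force: [0.0, 0.2, 0.0]
gripper_width: 0.642
gripper_force: 30.0
```

>>> jog_arm --rows '[[[0,0,-0.0003,-0.18],[0,0,-0.0003,-0.18],[0,0,-0.0003,-0.18],[0,0,-0.0003,-0.18],[0,0,-0.0003,-0.18],[0,0,-0.0003,-0.18],[0,0,-0.0003,-0.18],[0,0,-0.0003,-0.18],[0,0,-0.0003,-0.18],[0,0,-0.0003,-0.18],[0,0,-0.0003,-0.18],[0,0,-0.0003,-0.18],[0,0,-0.0003,-0.18],[0,0,-0.0003,-0.18],[0,0,-0.0003,-0.18],[0,0,-0.0003,-0.18],[0,0,-0.0003,-0.18],[0,0,-0.0003,-0.18],[0,0,0,0]]]'

```text
time_s: 27.02
tcp_pos: [0.6747, -0.0166, 0.1854]
ee_rot: [[0.203, 0.979, -0.0], [0.979, -0.203, 0.001], [0.001, -0.0, -1.0]]
wrist_force: [0.2, 0.9, -0.2]
gripper_width: 0.64
gripper_force: 30.0
```

>>> jog_arm --rows '[[[0,0,-0.005,0],[0,0,-0.005,0],[0,0,0,0]]]'

```text
time_s: 27.4
tcp_pos: [0.6749, -0.0167, 0.1962]
ee_rot: [[0.202, 0.979, 0.001], [0.979, -0.202, 0.001], [0.001, 0.001, -1.0]]
wrist_force: [-0.7, 1.1, -1.2]
gripper_width: 0.641
gripper_force: 30.0
```

No resistance, so the cap is free. Lift and carry it to the large dish.

>>> jog_arm --rows '[[[0,0,-0.022,0],[0,0,-0.022,0],[0.0282,-0.01343,0,0],[0.0282,-0.01343,0,0],[0.0282,-0.01343,0,0],[0.0282,-0.01343,0,0],[0.0282,-0.01343,0,0],[0.0282,-0.01343,0,0],[0.0282,-0.01343,0,0],[0.0282,-0.01343,0,0],[0.0282,-0.01343,0,0],[0.0282,-0.01343,0,0],[0,0,0,0],[0,0,0,0]]]'

```text
time_s: 29.15
tcp_pos: [0.5998, 0.2862, 0.2395]
ee_rot: [[0.202, 0.979, -0.001], [0.979, -0.202, 0.0], [0.0, -0.001, -1.0]]
wrist_force: [-0.4, -0.1, -1.3]
gripper_width: 0.639
gripper_force: 30.0
```

```bash
python3 - <<'E'
from h import *
s=sense();print(s['time_s'],s['tcp_pos'],np.round(s['joints'],1),s['gripper_width'])
n=[]
for k in('scene','wrist','top'):
    im=capture(k);n.append(im)
o=np.hstack([n[1],cv2.resize(n[0][150:350,60:460],None,fx=.7,fy=.7)[:0] if 0 else n[0][:, 200:460]])
cv2.imwrite('pics/d.png',o[:,:,::-1])
m=camera_model('top')
for c in blobs(n[2],(0,0,150),(180,45,255),100,(90,130,240,210)): print('white',rect(m,c,.018))
E
```

```text
29.15 [0.59981823 0.28616242 0.23953648] [ 39.4  28.    2.3  -0.  -64.3 129. ] 0.6394748551931622
white (0.5982, 0.266, 0.109, 0.068, -7.5)
white (0.6199, 0.4547, 0.073, 0.049, 1.2)
```

View pics/d.png

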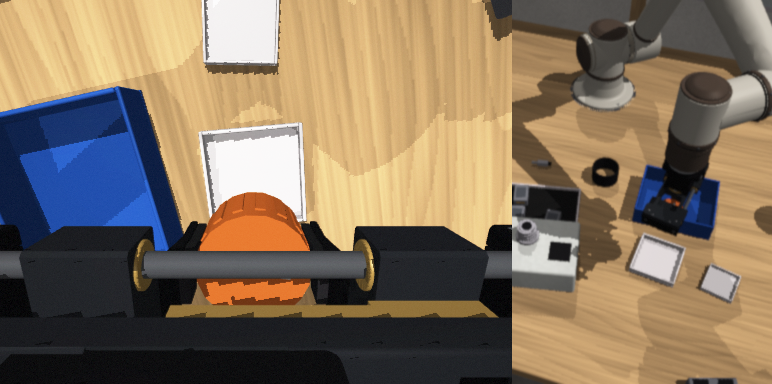

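The cap is held at (253,250), with the dish's far rim from (202,131) to (303,125). I'll check that rim against the dish estimate.

```bash
python3 - <<'E'
from h import *
m=camera_model('wrist');a=plane(m,202,131,.018);b=plane(m,303,125,.018);print(a,b,np.linalg.norm(a-b))
mid=(a+b)/2;t=(b-a)/np.linalg.norm(b-a);nrm=np.array([t[1],-t[0],0]);nrm*=-np.sign(nrm[1]);print(mid+.055*nrm, sense()['tcp_pos'])
E
```

```text
[0.55751544 0.34832347 0.018     ] [0.66215242 0.3330928  0.018     ] 0.10573963435487237
[0.60191176 0.28628168 0.018     ] [0.60019452 0.2855459  0.23970832]
```

>>> jog_arm --rows '[[[0,0,0.035,0],[0,0,0.035,0],[0,0,0.035,0],[0,0,0.03,0],[0,0,0.012,0],[0,0,0.008,0],[0,0,0.006,0],[0,0,0,0],[0,0,0,0]]]'

```text
time_s: 30.42
tcp_pos: [0.6003, 0.2869, 0.0795]
ee_rot: [[0.201, 0.98, 0.001], [0.98, -0.201, 0.002], [0.002, 0.001, -1.0]]
wrist_force: [0.1, -0.8, 0.1]
gripper_width: 0.643
gripper_force: 30.0
```

>>> jog_arm --rows '[[[0,0,0,0],[0,0,0,0],[0,0,0,0],[0,0,0,0]]]' --claw 0.74

```text
time_s: 30.92
tcp_pos: [0.6, 0.2866, 0.0787]
ee_rot: [[0.201, 0.98, -0.0], [0.98, -0.201, 0.001], [0.001, -0.0, -1.0]]
wrist_force: [-0.2, 0.1, -0.3]
gripper_width: 0.74
gripper_force: 0.0
```

>>> jog_arm --rows '[[[0,0,-0.01,0],[0,0,-0.02,0],[0,0,-0.04,0],[0,0,-0.05,0],[0,0,-0.05,0],[0,0,0,0]]]'

```text
time_s: 31.68
tcp_pos: [0.6018, 0.2876, 0.2555]
ee_rot: [[0.201, 0.98, 0.01], [0.98, -0.201, 0.007], [0.009, 0.009, -1.0]]
wrist_force: [0.3, -0.3, 0.4]
gripper_width: 0.742
gripper_force: 0.0
```

Cap released. Now to a viewpoint over the valve, with the top camera checking the dish on the way.

>>> jog_arm --rows '[[[-0.047,-0.0062,-0.02,0],[-0.047,-0.0062,-0.02,0],[-0.047,-0.0062,0,0],[-0.047,-0.0062,0,0],[-0.047,-0.0062,0,0],[-0.047,-0.0062,0,0],[-0.047,-0.0062,0,0],[-0.047,-0.0062,0,0],[-0.047,-0.0062,0,0],[-0.047,-0.0062,0,0],[-0.047,-0.0062,0,0],[-0.047,-0.0062,0,0],[-0.047,-0.0062,0,0],[0,0,0,0]]]'

```text
time_s: 33.42
tcp_pos: [0.4025, -0.2647, 0.287]
ee_rot: [[0.24, 0.971, -0.01], [0.97, -0.24, -0.042], [-0.044, 0.001, -0.999]]
wrist_force: [0.2, 0.6, 0.5]
gripper_width: 0.74
gripper_force: 0.0
```

>>> jog_arm --rows '[[[0,0,0,0.172],[0,0,0,0.172],[0,0,0,0.172],[0,0,0,0.172],[0,0,0,0.172],[0,0,0,0.172],[0,0,0,0.172],[0,0,0,0.172],[0,0,0,0.172],[0,0,0,0],[0,0,0,0]]]' --claw 0

```text
time_s: 34.8
tcp_pos: [0.4039, -0.2636, 0.2874]
ee_rot: [[0.977, -0.212, -0.008], [-0.213, -0.976, -0.043], [0.001, 0.044, -0.999]]
wrist_force: [0.3, -1.0, 0.3]
gripper_width: 0.006
gripper_force: 0.0
```

```bash
python3 - <<'E'
from h import *
s=sense();print(s['time_s'],s['tcp_pos'],np.round(s['ee_rot'],3).tolist(),np.round(s['joints'],1),s['gripper_width'])
m=camera_model('wrist');im=capture('wrist');mt=camera_model('top');t=capture('top');ms=camera_model('scene');sc=capture('scene')
for c in blobs(im,(20,150,100),(34,255,255),30): print('y',rect(m,c,.1),np.round(c.mean((0,1)),1),np.round(cv2.minEnclosingCircle(c)[0],1))
for c in blobs(sc,(20,150,100),(34,255,255),5,(100,110,200,180)): print('ys',np.round(c.mean((0,1)),1))
for c in blobs(im,(0,150,60),(4,255,255),30): print('r',rect(m,c,.066))
for c in blobs(t,(6,170,150),(14,255,255)): print('cap',rect(mt,c,.046))
cv2.imwrite('pics/v.png',np.hstack([im,cv2.resize(sc[100:190,90:190],(288,259)).repeat(1,0) if 0 else np.vstack([cv2.resize(sc[110:190,90:185],(285,240)),cv2.resize(t[130:200,90:220],(285,144))])])[:,:,::-1])
E
```

```text
34.8 [ 0.40394739 -0.26356173  0.28744369] [[0.977, -0.212, -0.008], [-0.213, -0.976, -0.043], [0.001, 0.044, -0.999]] [-12.5   7.9 -20.9   2.8 -61.2  88.8] 0.00576944302809391
y (0.4087, -0.3099, 0.018, 0.017, 15.0) [288.8 173.8] [288.9 173.8]
y (0.4854, -0.3235, 0.029, 0.007, -18.9) [288.7  90.4] [286.5  89.2]
ys [132.1 154.4]
r (0.4479, -0.2813, 0.132, 0.006, -1.6)
cap (0.5997, 0.2844, 0.049, 0.049, 45.7)
```

View pics/v.png

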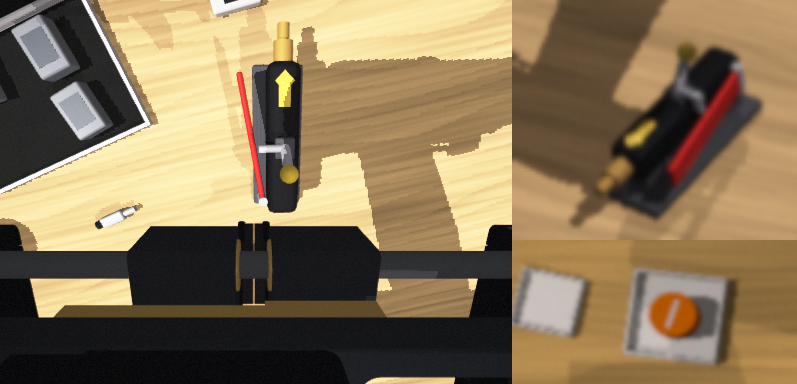

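Cap in the dish at (0.600, 0.284), near its centre. The wrist view shows the valve: body (268–301, 62–210), ball (289,174), arrow (285,90), paddle from (240,73) to (263,200), nozzle at the top. Computing the valve frame next.

```bash
cat > vf.py <<'E'
import numpy as np
def V(o,yaw,p):
    c,s=np.cos(np.radians(yaw)),np.sin(np.radians(yaw));return np.array([o[0]+c*p[0]-s*p[1],o[1]+s*p[0]+c*p[1],p[2] if len(p)>2 else 0])
E
python3 - <<'E'
from h import *
from vf import V
m=camera_model('wrist');im=capture('wrist');ms=camera_model('scene');sc=capture('scene');mt=camera_model('top');t=capture('top')
wb=(288.9,173.8)
for c in blobs(sc,(18,90,50),(36,255,255),3,(140,115,158,135)): print('ball scene',np.round(c.mean((0,1)),1),cross(m,wb,ms,c.mean((0,1))))
print('pin',plane(m,263,201,.068))
c=blobs(im,(0,0,0),(180,255,45),500,(262,50,306,216))[0]
w=np.array([plane(m,*p[0],.072)[:2] for p in c],np.float32);print('body',rect(m,c,.072))
r=blobs(im,(0,150,60),(4,255,255),30)[0];pr=np.array([plane(m,*p[0],.066)[:2] for p in r]);print('red ends',pr[pr[:,0].argmin()],pr[pr[:,0].argmax()])
print('nozzle tip',plane(m,283,23,.054))
E
```

```text
ball scene [147.9 126.9] (array([ 0.40868839, -0.30818147,  0.10393427]), np.float64(0.0036214316710217165))
pin [ 0.37736561 -0.28015707  0.068     ]
body (0.4616, -0.3172, 0.106, 0.035, -11.4)
red ends [ 0.38243261 -0.28136965] [ 0.51366038 -0.28230911]
nozzle tip [ 0.54996062 -0.33769054  0.054     ]
```

Valve frame: origin (0.437, −0.314), yaw −11.2°. Pin, paddle tip and nozzle agree to about 1 mm, and the ball is at valve x = −29, z ≈ 104, at 35 mm from its pivot as it should be. Placing the closed fingers behind the ball.

>>> jog_arm --rows '[[[-0.0076,0.0177,0,0],[-0.0076,0.0177,0,0],[0,0,0.03,0],[0,0,0.03,0],[0,0,0.03,0],[0,0,0.0294,0],[0,0,0,0],[0,0,0,0]]]'

```text
time_s: 36.1
tcp_pos: [0.3811, -0.3007, 0.1707]
ee_rot: [[0.977, -0.215, -0.007], [-0.215, -0.976, -0.044], [0.003, 0.044, -0.999]]
wrist_force: [0.9, 0.0, 0.3]
gripper_width: 0.004
gripper_force: 0.0
```

>>> jog_arm --rows '[[[0.006,0,0,0],[0.006,0,0,0],[0.006,0,0,0],[0.006,0,0,0],[0.006,0,0,0],[0.006,0,0,0],[0.006,0,0,0],[0.005,0,0,0],[0,0,0,0]]]'

```text
time_s: 37.22
tcp_pos: [0.4266, -0.3106, 0.1694]
ee_rot: [[0.976, -0.215, -0.008], [-0.216, -0.976, -0.043], [0.001, 0.044, -0.999]]
wrist_force: [-1.5, 0.8, -1.0]
gripper_width: 0.003
gripper_force: 0.7
```

>>> jog_arm --rows '[[[0.003,0,0,0],[0,0,0,0]]]'

```text
time_s: 37.48
tcp_pos: [0.4289, -0.3111, 0.1694]
ee_rot: [[0.976, -0.216, -0.009], [-0.216, -0.976, -0.043], [0.0, 0.044, -0.999]]
wrist_force: [-3.9, 0.7, -1.4]
gripper_width: 0.001
gripper_force: 1.2
```

>>> jog_arm --rows '[[[0.003,0,0,0],[0,0,0,0]]]'

```text
time_s: 37.72
tcp_pos: [0.4324, -0.3119, 0.1698]
ee_rot: [[0.976, -0.215, -0.008], [-0.216, -0.976, -0.043], [0.002, 0.044, -0.999]]
wrist_force: [-1.8, 1.1, -0.7]
gripper_width: 0.004
gripper_force: 1.1
```

```bash
python3 - <<'E'
from h import *
m=camera_model('wrist');im=capture('wrist');sc=capture('scene')
print(sense()['tcp_pos'],sense()['wrist_force'])
cv2.imwrite('pics/v2.png',np.hstack([im,cv2.resize(sc[100:190,90:185],(285,270))[:,:] if 0 else np.pad(cv2.resize(sc[100:190,90:185],(285,270)),((0,114),(0,0),(0,0)))])[:,:,::-1])
E
```

```text
[ 0.43235843 -0.3119148   0.16992797] [-1.47691135  0.92824945 -0.57739271]
```

View pics/v2.png

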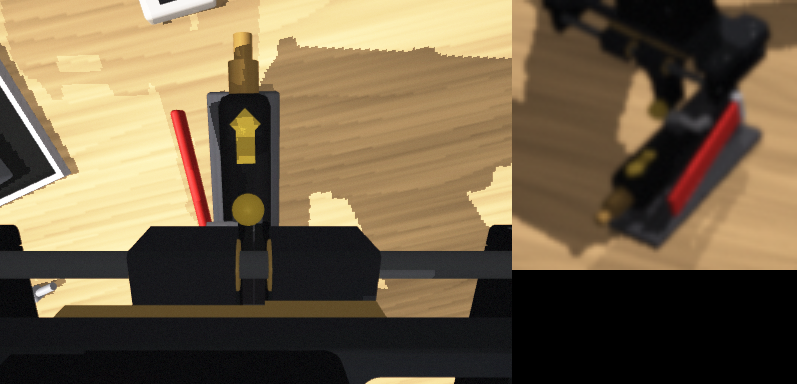

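The ball at (248,209) is now forward of the pivot, with the fingers behind it. I'll push on in small steps until the stop is felt.

>>> jog_arm --rows '[[[0.003,0,0,0],[0,0,0,0]]]'

```text
time_s: 38.08
tcp_pos: [0.4333, -0.3122, 0.1695]
ee_rot: [[0.976, -0.216, -0.013], [-0.216, -0.975, -0.042], [-0.004, 0.044, -0.999]]
wrist_force: [-8.0, 1.5, 2.2]
gripper_width: 0.003
gripper_force: 3.5
```

>>> jog_arm --rows '[[[0.0025,0,0,0],[0,0,0,0]]]'

```text
time_s: 38.33
tcp_pos: [0.434, -0.3124, 0.1693]
ee_rot: [[0.976, -0.216, -0.018], [-0.217, -0.975, -0.04], [-0.008, 0.043, -0.999]]
wrist_force: [-10.7, 2.7, 6.5]
gripper_width: 0.006
gripper_force: 5.6
```

>>> jog_arm --rows '[[[0.002,0,0,0],[0,0,0,0]]]'

```text
time_s: 38.58
tcp_pos: [0.4344, -0.3125, 0.1692]
ee_rot: [[0.976, -0.216, -0.021], [-0.217, -0.975, -0.039], [-0.012, 0.043, -0.999]]
wrist_force: [-12.4, 3.2, 8.7]
gripper_width: 0.009
gripper_force: 7.4
```

```bash
python3 - <<'E'
from h import *
m=camera_model('wrist');im=capture('wrist');print(sense()['tcp_pos'],sense()['wrist_force'])
for c in blobs(im,(18,120,60),(34,255,255),100,(200,180,300,240)):
    p=cv2.minEnclosingCircle(c);print(p)
    for z in (.104,.11):
        q=plane(m,*p[0],z)-[.4369,-.3144,0];print(z,.981*q[0]-.194*q[1],.194*q[0]+.981*q[1])
E
```

```text
[ 0.43440228 -0.31249693  0.16920911] [-12.33850337   3.79632484   7.34086766]
((247.61016845703125, 211.7796630859375), 16.439424514770508)
0.104 0.014527283513195904 0.00020178560742360914
0.11 0.01667829905497049 0.00029007978254782813
```

The stop is reached: the ball is at valve x ≈ +16 under 12 N, about +0.65 rad from upright. Back off, rise, open and go over the paddle.

>>> jog_arm --rows '[[[-0.008,0,0,0],[-0.012,0,0,0],[0,0,-0.03,0],[0,0,-0.03,0],[0,0,-0.03,0],[0.028,0,0,-0.022],[0.028,0,0,0],[0.028,0,0,0],[0,0,0,0],[0,0,0,0]]]' --claw 0

```text
time_s: 39.88
tcp_pos: [0.5028, -0.322, 0.2597]
ee_rot: [[0.981, -0.194, -0.008], [-0.194, -0.98, -0.043], [0.001, 0.044, -0.999]]
wrist_force: [-0.3, 0.6, 0.2]
gripper_width: 0.004
gripper_force: 0.0
```

>>> jog_arm --rows '[[[0,0,0,0],[0,0,0,0],[0,0,0,0],[0,0,0,0]]]' --claw 1

```text
time_s: 40.38
tcp_pos: [0.5028, -0.3221, 0.2599]
ee_rot: [[0.981, -0.194, -0.008], [-0.194, -0.98, -0.043], [0.001, 0.044, -0.999]]
wrist_force: [0.7, -0.3, 0.0]
gripper_width: 0.372
gripper_force: 0.0
```

```bash
python3 - <<'E'
from h import *
s=sense();R=s['ee_rot'];print(s['tcp_pos'],np.round(R,3).tolist(),np.round(s['joints'],1))
im=capture('wrist');sc=capture('scene');ms=camera_model('scene')
g=np.array([.4972,-.3191]);z=.12
t=np.array([*(g-.062*R[:2,2]),z]);print('target',t,'tool delta',R.T@(t-s['tcp_pos']))
for c in blobs(sc,(18,90,50),(36,255,255),3,(120,110,165,165)): print(np.round(c.mean((0,1)),1))
print('expected ball',proj(ms,[.4369+.981*.0165,-.3144-.194*.0165,.108]))
E
```

```text
[ 0.50279946 -0.32214345  0.25985454] [[0.981, -0.194, -0.008], [-0.194, -0.98, -0.043], [0.001, 0.044, -0.999]] [-16.1  20.4  -8.    2.8 -61.4  93.6]
target [ 0.49769402 -0.31642788  0.12      ] tool delta [-0.00619551 -0.01074001  0.1395145 ]
[132.1 154.1]
[138.  136.2]
expected ball (np.float64(136.7487252940972), np.float64(135.97847514503707))
```

The lever stayed forward; the ball is seen in the scene view where expected. Descend around the paddle.

>>> jog_arm --rows '[[[-0.0062,-0.0107,0,0],[0,0,0,0],[0,0,0,0],[0,0,0,0],[0,0,0,0],[0,0,0.03,0],[0,0,0.03,0],[0,0,0,0],[0,0,0,0]]]' --claw 1

```text
time_s: 41.6
tcp_pos: [0.4991, -0.3134, 0.2005]
ee_rot: [[0.981, -0.194, -0.007], [-0.194, -0.98, -0.044], [0.002, 0.045, -0.999]]
wrist_force: [-0.0, 0.1, -0.0]
gripper_width: 1.0
gripper_force: 0.0
```

>>> jog_arm --rows '[[[0,0,0.015,0],[0,0,0.015,0],[0,0,0.015,0],[0,0,0.015,0],[0,0,0.012,0],[0,0,0.0075,0],[0,0,0,0],[0,0,0,0]]]'

```text
time_s: 42.6
tcp_pos: [0.4981, -0.3166, 0.1204]
ee_rot: [[0.981, -0.194, -0.007], [-0.194, -0.98, -0.043], [0.001, 0.044, -0.999]]
wrist_force: [0.6, 0.7, 1.1]
gripper_width: 1.002
gripper_force: 0.0
```

```bash
python3 - <<'E'
from h import *
s=sense();R=s['ee_rot'];print(s['tcp_pos'],np.round(R,3).tolist(),s['wrist_force'],s['gripper_width'])
cv2.imwrite('pics/v3.png',capture('wrist')[:,:,::-1])
E
```

```text
[ 0.4981036  -0.31658084  0.12035215] [[0.981, -0.194, -0.007], [-0.194, -0.98, -0.043], [0.001, 0.044, -0.999]] [0.59503427 0.71499253 1.10306738] 1.0020925420692048
```

View pics/v3.png

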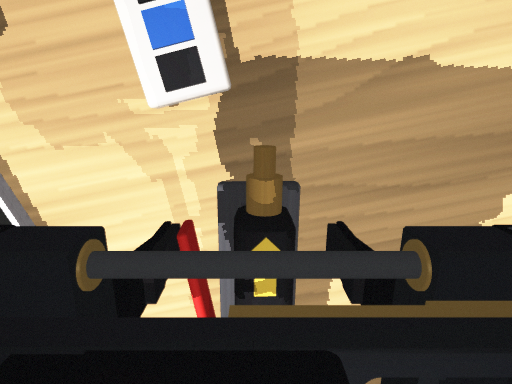

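The fingers straddle the paddle (left pad at 165–180 px, paddle tip at (185,225)) and the body. Close part way, centre, then squeeze.

>>> jog_arm --rows '[[[0,0,0,0],[0,0,0,0],[0,0.003,0,0],[0,0,0,0]]]' --claw 0.72

```text
time_s: 43.15
tcp_pos: [0.498, -0.3193, 0.1202]
ee_rot: [[0.981, -0.194, -0.006], [-0.194, -0.98, -0.043], [0.002, 0.044, -0.999]]
wrist_force: [4.0, 4.1, -0.6]
gripper_width: 0.728
gripper_force: 2.2
```

>>> jog_arm --rows '[[[0,0,0,0],[0,0,0,0],[0,0,0,0],[0,0,0,0],[0,0,0,0],[0,0,0,0],[0,0,0,0],[0,0,0,0]]]' --claw 0

```text
time_s: 44.15
tcp_pos: [0.4984, -0.319, 0.1199]
ee_rot: [[0.981, -0.195, -0.005], [-0.195, -0.98, -0.043], [0.003, 0.043, -0.999]]
wrist_force: [5.0, 3.9, -1.4]
gripper_width: 0.478
gripper_force: 30.0
```

>>> jog_arm --rows '[[[0,0,0,0],[0,0,0,0],[0,0,0,0],[0,0,0,0],[0,0,0,0],[0,0,0,0],[0,0,0,0],[0,0,0,0],[0,0,0,0],[0,0,0,0]]]'

```text
time_s: 45.4
tcp_pos: [0.4984, -0.319, 0.1199]
ee_rot: [[0.981, -0.195, -0.005], [-0.195, -0.98, -0.043], [0.003, 0.043, -0.999]]
wrist_force: [4.6, 4.8, -1.8]
gripper_width: 0.482
gripper_force: 30.0
```

Width 0.48 × 87 = 42 mm, so the paddle is fully squeezed. Hold a little longer, release and rise.

>>> jog_arm --rows '[[[0,0,0,0],[0,0,0,0],[0,0,0,0],[0,0,0,0],[0,0,0,0],[0,0,0,0]]]'

```text
time_s: 46.15
tcp_pos: [0.4983, -0.319, 0.1199]
ee_rot: [[0.981, -0.195, -0.005], [-0.195, -0.98, -0.043], [0.003, 0.043, -0.999]]
wrist_force: [5.1, 4.3, -2.9]
gripper_width: 0.478
gripper_force: 30.0
```

>>> jog_arm --rows '[[[0,0,0,0],[0,0,0,0],[0,0,0,0],[0,0,0,0],[0,-0.002,0,0],[0,0,0,0]]]' --claw 1

```text
time_s: 46.9
tcp_pos: [0.4967, -0.3174, 0.1198]
ee_rot: [[0.981, -0.194, -0.01], [-0.194, -0.98, -0.043], [-0.002, 0.044, -0.999]]
wrist_force: [-0.7, 2.8, 0.7]
gripper_width: 0.988
gripper_force: 1.1
```

>>> jog_arm --rows '[[[0,0,-0.01,0],[0,0,-0.02,0],[0,0,-0.03,0],[0,0,-0.04,0],[0,0,-0.03,0],[0,0,0,0],[0,0,0,0]]]'

```text
time_s: 47.78
tcp_pos: [0.4979, -0.312, 0.2495]
ee_rot: [[0.981, -0.194, -0.009], [-0.195, -0.98, -0.043], [-0.001, 0.044, -0.999]]
wrist_force: [-0.1, 0.0, 0.8]
gripper_width: 1.002
gripper_force: 0.0
```

```bash
python3 - <<'E'
from h import *
s=sense();R=s['ee_rot'];print(s['time_s'],s['tcp_pos'],np.round(R,4).tolist(),s['wrist_force'],s['gripper_width'],np.round(s['joints'],1))
m=camera_model('top');t=capture('top')
for c in blobs(t,(0,150,100),(4,255,255),10)[:2]: print('red',rect(m,c,.066))
for lo in (60,70,80):
  for c in blobs(t,(0,0,lo),(180,70,170),60,(253,158,330,222)): print(lo,'g',rect(m,c,.028))
cv2.imwrite('pics/t2.png',cv2.resize(t[85:270,230:430],(640,592))[:,:,::-1])
E
```

```text
47.775 [ 0.49793329 -0.31195191  0.24953189] [[0.9809, -0.1945, -0.0091], [-0.1947, -0.9799, -0.0427], [-0.0006, 0.0437, -0.999]] [-0.07300282  0.00138371  0.82989421] 1.001797440611815 [-15.3  20.  -10.2   2.9 -59.7  92.6]
60 g (0.5838, -0.012, 0.133, 0.078, -89.7)
60 g (0.5156, -0.0959, 0.057, 0.04, 18.2)
60 g (0.5859, -0.0819, 0.058, 0.04, 13.8)
60 g (0.4701, -0.067, 0.155, 0.009, -78.5)
60 g (0.5866, -0.1406, 0.077, 0.011, 11.0)
70 g (0.5735, 0.0093, 0.056, 0.038, 5.2)
70 g (0.5159, -0.0958, 0.055, 0.039, 18.3)
70 g (0.586, -0.082, 0.056, 0.038, 12.4)
70 g (0.6098, -0.008, 0.125, 0.026, -89.7)
70 g (0.4701, -0.0683, 0.153, 0.009, -78.5)
80 g (0.5158, -0.0959, 0.054, 0.037, 16.6)
80 g (0.5858, -0.0816, 0.054, 0.037, 13.8)
80 g (0.5735, 0.0089, 0.054, 0.036, 5.3)
80 g (0.611, 0.0064, 0.096, 0.024, -89.7)
80 g (0.4701, -0.0696, 0.15, 0.008, -78.5)
```

View pics/t2.png

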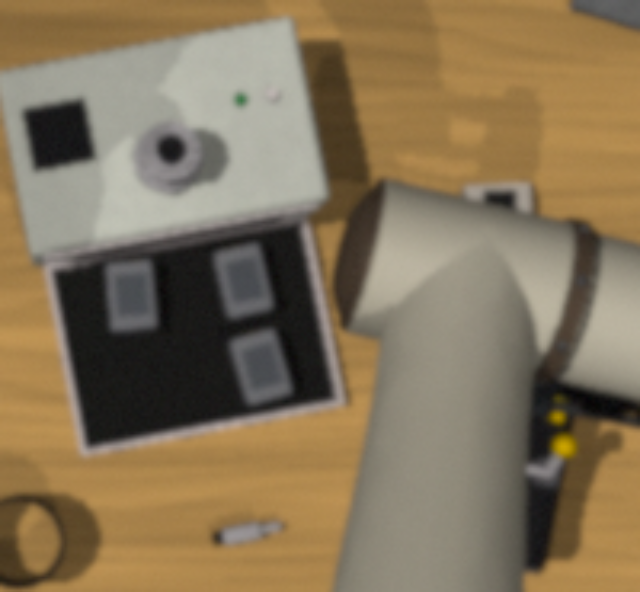

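The view shows the port bare at (172,150), the lever forward at (563,445) with nothing touching the valve, and three packs at (132,296), (245,282) and (262,367) in the tray. Next: grasp the pack at (0.516, −0.096), yaw 17.5°.

```bash
cat > go.py <<'E'
from h import *
def go(x,y,z,yaw):
    """tool shift then turn that bring the finger middle over (x,y), TCP at z, tool x at yaw"""
    s=sense();R=np.array(s['ee_rot']);t=np.array([x,y,z])-[*(.06*R[:2,2]),0]
    now=np.degrees(np.arctan2(R[1,0],R[0,0]));d=(yaw-now+90)%180-90
    print('shift',np.round(R.T@(t-s['tcp_pos']),4),'turn',round(-np.radians(d),3),'t',s['time_s'],'joints',np.round(s['joints'],1),'f',np.round(s['wrist_force'],1),'w',s['gripper_width'])
def packs():
    m=camera_model('top');t=capture('top')
    for c in blobs(t,(0,0,75),(180,70,170),60,(90,158,345,275)):
        r=rect(m,c,.028)
        if .045<r[2]<.065 and .03<r[3]<.045: print('pack',r)
E
python3 -c "
from go import *
packs();go(.5158,-.0958,.22,17.5)"
```

```text
pack (0.516, -0.0958, 0.055, 0.038, 16.5)
pack (0.5859, -0.0818, 0.055, 0.037, 13.8)
pack (0.5737, 0.0092, 0.055, 0.037, 5.2)
shift [-0.0243 -0.2191  0.0192] turn -0.501 t 47.875 joints [-15.2  20.1 -10.2   2.9 -59.7  92.6] f [-0.1  0.6  0.6] w 1.0016793731655171
```

>>> jog_arm --rows '[[[-0.003,-0.0274,0.0024,0],[-0.003,-0.0274,0.0024,0],[-0.003,-0.0274,0.0024,0],[-0.003,-0.0274,0.0024,0],[-0.003,-0.0274,0.0024,0],[-0.003,-0.0274,0.0024,0],[-0.003,-0.0274,0.0024,0],[-0.003,-0.0274,0.0024,0],[0,0,0,-0.125],[0,0,0,-0.125],[0,0,0,-0.125],[0,0,0,-0.125],[0,0,0,0],[0,0,0,0]]]' --claw 0.68

```text
time_s: 49.62
tcp_pos: [0.5172, -0.0933, 0.2205]
ee_rot: [[0.954, 0.298, -0.009], [0.298, -0.954, -0.043], [-0.022, 0.038, -0.999]]
wrist_force: [-0.0, 0.8, -0.2]
gripper_width: 0.684
gripper_force: 0.0
```

```bash
python3 -c "
from go import *
go(.5158,-.0958,.080,17)
m=camera_model('wrist');im=capture('wrist');cv2.imwrite('pics/p1.png',im[:,:,::-1])
for c in blobs(im,(0,0,75),(180,70,190),300): print(rect(m,c,.028),np.round(c.mean((0,1))))
print('proj',proj(m,[.5158,-.0958,.028]))
"
```

```text
shift [ 0.0023 -0.0057  0.1403] turn 0.006 t 49.625 joints [  8.6  16.3 -20.5   2.9 -54.2  97. ] f [-0.   0.8 -0.2] w 0.6843870315248518
(0.5584, -0.053, 0.285, 0.202, -69.4) [198.  92.]
(0.4356, -0.1495, 0.222, 0.026, -73.9) [275. 264.]
(0.5863, -0.0827, 0.055, 0.037, 13.2) [256. 110.]
(0.5737, 0.0078, 0.055, 0.037, 5.1) [154.  90.]
(0.5176, -0.0967, 0.056, 0.037, 16.1) [248. 183.]
(0.6221, -0.2551, 0.074, 0.006, 2.8) [437. 128.]
(0.5077, -0.4014, 0.026, 0.025, 18.2) [502. 268.]
proj (np.float64(247.06672920183487), np.float64(184.8430453887348))
```

View pics/p1.png

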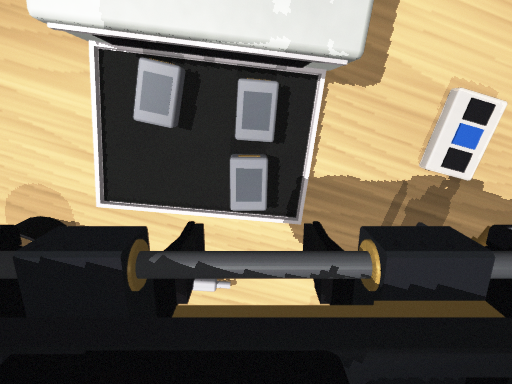

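The wrist view agrees with the top camera: target pack at (248,183), the others at (256,110) and (154,90), and clear gaps for the fingers. Descend and grip.

>>> jog_arm --rows '[[[0.003,-0.0055,0,0],[0,0,0.03,0],[0,0,0.03,0],[0,0,0.03,0],[0,0,0.025,0],[0,0,0.015,0],[0,0,0.01,0],[0,0,0,0],[0,0,0,0]]]'

```text
time_s: 50.8
tcp_pos: [0.5181, -0.093, 0.0816]
ee_rot: [[0.954, 0.3, -0.007], [0.3, -0.953, -0.043], [-0.019, 0.039, -0.999]]
wrist_force: [-0.0, 1.1, 0.6]
gripper_width: 0.678
gripper_force: 0.0
```

>>> jog_arm --rows '[[[0,0,0,0],[0,0,0,0],[0,0,0,0],[0,0,0,0],[0,0,0,0]]]' --claw 0

```text
time_s: 51.42
tcp_pos: [0.5176, -0.0931, 0.0812]
ee_rot: [[0.954, 0.3, -0.008], [0.3, -0.953, -0.043], [-0.02, 0.039, -0.999]]
wrist_force: [-0.6, 1.5, 3.7]
gripper_width: 0.436
gripper_force: 29.9
```

>>> jog_arm --rows '[[[0,0,-0.02,0],[0,0,-0.03,0],[0,0,-0.03,0],[0,0,-0.03,0],[0,0,-0.03,0],[0,0,0,0]]]'

```text
time_s: 52.18
tcp_pos: [0.5197, -0.0869, 0.2227]
ee_rot: [[0.954, 0.3, -0.003], [0.3, -0.953, -0.042], [-0.016, 0.04, -0.999]]
wrist_force: [-0.5, 0.7, -0.3]
gripper_width: 0.433
gripper_force: 29.8
```

```bash
python3 -c "
from go import *
go(.382,.25,.22,0)
m=camera_model('top');t=capture('top')
c=blobs(t,(105,150,60),(120,255,255),500)[0];print(rect(m,c,.055))
packs()"
```

```text
shift [-0.0294 -0.3649 -0.0113] turn 0.305 t 52.175 joints [  9.3  16.1 -20.3   2.9 -54.2  96.5] f [-0.5  0.7 -0.3] w 0.4325439039655654
(0.4217, 0.2997, 0.199, 0.153, -89.9)
pack (0.5989, 0.4471, 0.06, 0.037, 77.7)
```

>>> jog_arm --rows '[[[-0.0025,-0.0304,-0.001,0],[-0.0025,-0.0304,-0.001,0],[-0.0025,-0.0304,-0.001,0],[-0.0025,-0.0304,-0.001,0],[-0.0025,-0.0304,-0.001,0],[-0.0025,-0.0304,-0.001,0],[-0.0025,-0.0304,-0.001,0],[-0.0025,-0.0304,-0.001,0],[-0.0025,-0.0304,-0.001,0],[-0.0025,-0.0304,-0.001,0],[-0.0025,-0.0304,-0.001,0],[-0.0025,-0.0304,-0.001,0],[0,0,0,0.1],[0,0,0,0.1],[0,0,0,0.1],[0,0,0,0]]]'

```text
time_s: 54.28
tcp_pos: [0.3801, 0.2516, 0.2178]
ee_rot: [[1.0, 0.006, -0.01], [0.005, -0.999, -0.046], [-0.011, 0.045, -0.999]]
wrist_force: [-0.2, -0.7, -0.9]
gripper_width: 0.432
gripper_force: 29.8
```

```bash
python3 -c "
from go import *
go(.382,.25,.085,0);print(sense()['tcp_pos'],np.round(sense()['ee_rot'],3).tolist());packs()"
```

```text
shift [ 0.0039 -0.0072  0.1326] turn 0.005 t 54.275 joints [ 54.6  10.7 -28.1   1.3 -53.7  35. ] f [-0.2 -0.7 -0.9] w 0.4315496467942462
[0.38012102 0.25158728 0.217786  ] [[1.0, 0.006, -0.01], [0.005, -0.999, -0.046], [-0.011, 0.045, -0.999]]
pack (0.5734, 0.0092, 0.056, 0.038, 5.2)
pack (0.5859, -0.0819, 0.055, 0.038, 12.4)
```

>>> jog_arm --rows '[[[0.004,-0.007,0,0],[0,0,0.03,0],[0,0,0.03,0],[0,0,0.03,0],[0,0,0.025,0],[0,0,0.012,0],[0,0,0.006,0],[0,0,0,0],[0,0,0,0]]]'

```text
time_s: 55.45
tcp_pos: [0.3839, 0.254, 0.0868]
ee_rot: [[1.0, 0.005, -0.007], [0.005, -0.999, -0.042], [-0.007, 0.042, -0.999]]
wrist_force: [0.2, -0.4, -0.2]
gripper_width: 0.436
gripper_force: 29.8
```

>>> jog_arm --rows '[[[0,0,0,0],[0,0,0,0],[0,0,0,0]]]' --claw 0.6

```text
time_s: 55.82
tcp_pos: [0.3836, 0.2536, 0.0863]
ee_rot: [[1.0, 0.005, -0.008], [0.004, -0.999, -0.043], [-0.008, 0.043, -0.999]]
wrist_force: [-0.9, 0.5, -0.6]
gripper_width: 0.588
gripper_force: 0.0
```

>>> jog_arm --rows '[[[0,0,-0.02,0],[0,0,-0.04,0],[0,0,-0.04,0],[0,0,-0.04,0],[0,0,0,0]]]'

```text
time_s: 56.45
tcp_pos: [0.3858, 0.2609, 0.2292]
ee_rot: [[1.0, 0.005, -0.003], [0.005, -0.999, -0.037], [-0.003, 0.037, -0.999]]
wrist_force: [0.6, 0.5, 0.0]
gripper_width: 0.601
gripper_force: 0.0
```

```bash
python3 -c "
from go import *
d=np.radians(13);go(.5861-.006*np.cos(d),-.0822-.006*np.sin(d),.22,13)"
```

```text
shift [0.1929 0.3427 0.0212] turn -0.222 t 56.45 joints [ 54.7  10.6 -26.3   1.3 -55.   34.8] f [0.6 0.5 0. ] w 0.6006793873815418
```

Pack 1 released. On to pack B.

>>> jog_arm --rows '[[[0.0148,0.0264,0.0016,0],[0.0148,0.0264,0.0016,0],[0.0148,0.0264,0.0016,0],[0.0148,0.0264,0.0016,0],[0.0148,0.0264,0.0016,0],[0.0148,0.0264,0.0016,0],[0.0148,0.0264,0.0016,0],[0.0148,0.0264,0.0016,0],[0.0148,0.0264,0.0016,0],[0.0148,0.0264,0.0016,0],[0.0148,0.0264,0.0016,0],[0.0148,0.0264,0.0016,0],[0.0148,0.0264,0.0016,0],[0,0,0,-0.111],[0,0,0,-0.111],[0,0,0,0],[0,0,0,0]]]' --claw 0.68

```text
time_s: 58.58
tcp_pos: [0.5782, -0.0834, 0.2176]
ee_rot: [[0.975, 0.223, -0.009], [0.223, -0.974, -0.043], [-0.019, 0.04, -0.999]]
wrist_force: [-0.4, 0.0, 0.2]
gripper_width: 0.678
gripper_force: 0.0
```

```bash
python3 -c "
from go import *
m=camera_model('wrist');im=capture('wrist')
for c in blobs(im,(0,0,75),(180,70,190),300):
    r=rect(m,c,.028)
    if .045<r[2]<.065: print(r)
d=np.radians(13);go(.5861-.006*np.cos(d),-.0822-.006*np.sin(d),.081,13)
m=camera_model('top');im=capture('top')
for c in blobs(im,(0,0,60),(180,130,190),60,(110,200,200,275)):print('tote',rect(m,c,.029))"
```

```text
(0.5746, 0.008, 0.055, 0.037, 5.1)
(0.5871, -0.0823, 0.055, 0.036, 13.5)
shift [ 0.0055 -0.0072  0.1366] turn -0.002 t 58.625 joints [  8.7  21.8 -12.4   2.8 -56.7  92.7] f [ 1.  -0.5  0.4] w 0.6814885044777595
tote (0.42, 0.306, 0.217, 0.169, -89.8)
```

>>> jog_arm --rows '[[[0.006,-0.0072,0,0],[0,0,0.03,0],[0,0,0.03,0],[0,0,0.03,0],[0,0,0.022,0],[0,0,0.015,0],[0,0,0.01,0],[0,0,0,0],[0,0,0,0]]]'

```text
time_s: 59.8
tcp_pos: [0.5822, -0.0809, 0.0818]
ee_rot: [[0.974, 0.225, -0.007], [0.225, -0.974, -0.043], [-0.016, 0.04, -0.999]]
wrist_force: [0.3, -0.1, 0.1]
gripper_width: 0.678
gripper_force: 0.0
```

>>> jog_arm --rows '[[[0,0,0,0],[0,0,0,0],[0,0,0,0],[0,0,0,0],[0,0,0,0]]]' --claw 0

```text
time_s: 60.42
tcp_pos: [0.5818, -0.0809, 0.0814]
ee_rot: [[0.974, 0.225, -0.008], [0.224, -0.974, -0.043], [-0.017, 0.04, -0.999]]
wrist_force: [-0.9, 0.3, 2.7]
gripper_width: 0.434
gripper_force: 29.9
```

>>> jog_arm --rows '[[[0,0,-0.02,0],[0,0,-0.03,0],[0,0,-0.03,0],[0,0,-0.03,0],[0,0,-0.03,0],[0,0,0,0]]]'

```text
time_s: 61.18
tcp_pos: [0.5839, -0.0748, 0.2231]
ee_rot: [[0.974, 0.225, -0.003], [0.225, -0.974, -0.042], [-0.012, 0.041, -0.999]]
wrist_force: [-0.8, 0.1, -1.8]
gripper_width: 0.436
gripper_force: 29.8
```

```bash
python3 -c "
from go import *
go(.455,.25,.22,0)"
```

```text
shift [-0.0518 -0.3477 -0.0104] turn 0.227 t 61.175 joints [  9.4  21.8 -11.6   2.8 -57.2  92. ] f [-0.8  0.1 -1.8] w 0.4359808231347496
```

>>> jog_arm --rows '[[[-0.0043,-0.029,-0.001,0],[-0.0043,-0.029,-0.001,0],[-0.0043,-0.029,-0.001,0],[-0.0043,-0.029,-0.001,0],[-0.0043,-0.029,-0.001,0],[-0.0043,-0.029,-0.001,0],[-0.0043,-0.029,-0.001,0],[-0.0043,-0.029,-0.001,0],[-0.0043,-0.029,-0.001,0],[-0.0043,-0.029,-0.001,0],[-0.0043,-0.029,-0.001,0],[-0.0043,-0.029,-0.001,0],[0,0,0,0.113],[0,0,0,0.113],[0,0,0,0],[0,0,0,0]]]'

```text
time_s: 63.18
tcp_pos: [0.4541, 0.2525, 0.219]
ee_rot: [[1.0, 0.002, -0.009], [0.002, -0.999, -0.044], [-0.009, 0.044, -0.999]]
wrist_force: [-0.4, 0.0, -1.1]
gripper_width: 0.437
gripper_force: 29.8
```

```bash
python3 -c "
from go import *
go(.455,.25,.085,0);packs()"
```

```text
shift [ 0.0027 -0.0061  0.1339] turn 0.002 t 63.175 joints [ 47.6  16.4 -20.    1.6 -55.8  41.6] f [-0.4  0.  -1.1] w 0.4370437189323722
pack (0.5734, 0.0093, 0.056, 0.038, 5.2)
pack (0.384, 0.2489, 0.051, 0.036, 0.6)
```

Pack 1 lies in the tote at (0.384, 0.249). Place pack 2 at its front end.

>>> jog_arm --rows '[[[0.003,-0.006,0,0],[0,0,0.03,0],[0,0,0.03,0],[0,0,0.03,0],[0,0,0.025,0],[0,0,0.013,0],[0,0,0.006,0],[0,0,0,0],[0,0,0,0]]]'

```text
time_s: 64.35
tcp_pos: [0.4567, 0.2535, 0.0866]
ee_rot: [[1.0, 0.001, -0.007], [0.001, -0.999, -0.042], [-0.007, 0.042, -0.999]]
wrist_force: [-0.6, -0.2, -0.6]
gripper_width: 0.434
gripper_force: 29.8
```

>>> jog_arm --rows '[[[0,0,0,0],[0,0,0,0],[0,0,0,0]]]' --claw 0.6

```text
time_s: 64.72
tcp_pos: [0.4564, 0.2531, 0.086]
ee_rot: [[1.0, 0.001, -0.008], [0.001, -0.999, -0.043], [-0.008, 0.043, -0.999]]
wrist_force: [-0.6, -0.3, -0.1]
gripper_width: 0.589
gripper_force: 0.0
```

>>> jog_arm --rows '[[[0,0,-0.02,0],[0,0,-0.04,0],[0,0,-0.04,0],[0,0,-0.04,0],[0,0,0,0]]]'

```text
time_s: 65.35
tcp_pos: [0.4587, 0.2603, 0.2292]
ee_rot: [[1.0, 0.001, -0.002], [0.001, -0.999, -0.037], [-0.002, 0.037, -0.999]]
wrist_force: [0.1, 0.5, -0.1]
gripper_width: 0.599
gripper_force: 0.0
```

```bash
python3 -c "
from go import *
go(.5737-.006,.0085,.22,5.2)"
```

```text
shift [0.1089 0.2492 0.0183] turn -0.09 t 65.35 joints [ 47.8  16.3 -18.5   1.6 -56.9  41.3] f [ 0.1  0.5 -0.1] w 0.5991756623510213
```

>>> jog_arm --rows '[[[0.0109,0.0249,0.0015,0],[0.0109,0.0249,0.0015,0],[0.0109,0.0249,0.0015,0],[0.0109,0.0249,0.0015,0],[0.0109,0.0249,0.0015,0],[0.0109,0.0249,0.0015,0],[0.0109,0.0249,0.0015,0],[0.0109,0.0249,0.0015,0],[0.0109,0.0249,0.0015,0],[0.0109,0.0249,0.0015,0],[0,0,0,-0.09],[0,0,0,0],[0,0,0,0]]]' --claw 0.68

```text
time_s: 66.97
tcp_pos: [0.5661, 0.0099, 0.2198]
ee_rot: [[0.996, 0.09, -0.009], [0.089, -0.995, -0.043], [-0.013, 0.042, -0.999]]
wrist_force: [0.3, 0.6, 0.5]
gripper_width: 0.679
gripper_force: 0.0
```

```bash
python3 -c "
from go import *
m=camera_model('wrist');im=capture('wrist')
for c in blobs(im,(0,0,75),(180,70,190),300):
    r=rect(m,c,.028)
    if .045<r[2]<.065: print(r)
packs();go(.5737-.006,.0085,.081,5.2)"
```

```text
(0.5747, 0.0091, 0.056, 0.036, 5.8)
(0.6025, 0.2317, 0.052, 0.008, -7.9)
shift [ 0.0038 -0.0068  0.1389] turn -0.001 t 67.075 joints [ 18.3  20.2 -14.5   2.6 -56.6  75.4] f [ 0.3  0.6 -0.3] w 0.6791575637170733
```

>>> jog_arm --rows '[[[0.004,-0.007,0,0],[0,0,0.03,0],[0,0,0.03,0],[0,0,0.03,0],[0,0,0.023,0],[0,0,0.016,0],[0,0,0.01,0],[0,0,0,0],[0,0,0,0]]]'

```text
time_s: 68.2
tcp_pos: [0.5693, 0.0113, 0.082]
ee_rot: [[0.996, 0.091, -0.007], [0.09, -0.995, -0.043], [-0.01, 0.042, -0.999]]
wrist_force: [0.6, 0.9, -0.1]
gripper_width: 0.681
gripper_force: 0.0
```

>>> jog_arm --rows '[[[0,0,0,0],[0,0,0,0],[0,0,0,0],[0,0,0,0],[0,0,0,0]]]' --claw 0

```text
time_s: 68.82
tcp_pos: [0.5688, 0.0111, 0.0815]
ee_rot: [[0.996, 0.091, -0.008], [0.09, -0.995, -0.043], [-0.012, 0.042, -0.999]]
wrist_force: [-0.5, 0.9, 3.2]
gripper_width: 0.431
gripper_force: 29.9
```

>>> jog_arm --rows '[[[0,0,-0.02,0],[0,0,-0.03,0],[0,0,-0.03,0],[0,0,-0.03,0],[0,0,-0.03,0],[0,0,0,0]]]'

```text
time_s: 69.58
tcp_pos: [0.5709, 0.0174, 0.2233]
ee_rot: [[0.996, 0.091, -0.003], [0.091, -0.995, -0.042], [-0.007, 0.041, -0.999]]
wrist_force: [0.8, 0.8, -0.6]
gripper_width: 0.432
gripper_force: 29.8
```

```bash
python3 -c "
from go import *
go(.415,.345,.22,0)"
```

```text
shift [-0.1252 -0.3427 -0.01  ] turn 0.091 t 69.575 joints [ 18.9  20.3 -13.8   2.6 -56.9  74.8] f [ 0.8  0.8 -0.6] w 0.4317025377147386
```

>>> jog_arm --rows '[[[-0.0104,-0.0286,-0.0008,0],[-0.0104,-0.0286,-0.0008,0],[-0.0104,-0.0286,-0.0008,0],[-0.0104,-0.0286,-0.0008,0],[-0.0104,-0.0286,-0.0008,0],[-0.0104,-0.0286,-0.0008,0],[-0.0104,-0.0286,-0.0008,0],[-0.0104,-0.0286,-0.0008,0],[-0.0104,-0.0286,-0.0008,0],[-0.0104,-0.0286,-0.0008,0],[-0.0104,-0.0286,-0.0008,0],[-0.0104,-0.0286,-0.0008,0],[0,0,0,0.09],[0,0,0,0],[0,0,0,0]]]'

```text
time_s: 71.45
tcp_pos: [0.4144, 0.3471, 0.2169]
ee_rot: [[1.0, 0.001, -0.009], [0.001, -0.999, -0.044], [-0.009, 0.044, -0.999]]
wrist_force: [0.3, -0.2, -1.0]
gripper_width: 0.435
gripper_force: 29.8
```

```bash
python3 -c "
from go import *
go(.415,.345,.085,0);packs()"
```

```text
shift [ 0.0024 -0.0063  0.1317] turn 0.001 t 71.45 joints [ 57.6  18.6 -16.9   1.1 -56.9  31.9] f [ 0.3 -0.2 -1. ] w 0.4346934103063096
```

>>> jog_arm --rows '[[[0.002,-0.006,0,0],[0,0,0.03,0],[0,0,0.03,0],[0,0,0.03,0],[0,0,0.023,0],[0,0,0.013,0],[0,0,0.006,0],[0,0,0,0],[0,0,0,0]]]'

```text
time_s: 72.62
tcp_pos: [0.4158, 0.3485, 0.0864]
ee_rot: [[1.0, 0.001, -0.007], [0.001, -0.999, -0.042], [-0.007, 0.042, -0.999]]
wrist_force: [0.4, 1.2, 0.1]
gripper_width: 0.437
gripper_force: 29.8
```

>>> jog_arm --rows '[[[0,0,0,0],[0,0,0,0],[0,0,0,0]]]' --claw 0.6

```text
time_s: 73.0
tcp_pos: [0.4155, 0.3482, 0.0858]
ee_rot: [[1.0, 0.001, -0.008], [0.001, -0.999, -0.043], [-0.008, 0.043, -0.999]]
wrist_force: [0.1, 0.3, -0.2]
gripper_width: 0.591
gripper_force: 0.0
```

>>> jog_arm --rows '[[[0,0,-0.02,0],[0,0,-0.04,0],[0,0,-0.04,0],[0,0,-0.04,0],[0,0,-0.03,0],[-0.02,-0.03,0,0],[-0.02,-0.03,0,0],[-0.02,-0.03,0,0],[-0.02,-0.03,0,0],[-0.02,-0.03,0,0],[-0.02,-0.03,0,0],[-0.02,-0.03,0,0],[-0.02,-0.03,0,0],[0,0,0,0],[0,0,0,0]]]'

```text
time_s: 74.88
tcp_pos: [0.2566, 0.5946, 0.2461]
ee_rot: [[1.0, 0.001, -0.008], [0.001, -0.999, -0.044], [-0.008, 0.044, -0.999]]
wrist_force: [0.2, -0.9, -0.6]
gripper_width: 0.593
gripper_force: 0.0
```

```bash
python3 -c "
from go import *
packs();t=capture('top');sc=capture('scene');print(sense()['tcp_pos'],sense()['wrist_force'])
cv2.imwrite('pics/f.png',np.vstack([cv2.resize(t[90:270,80:430],(700,360)),np.hstack([cv2.resize(sc[110:190,90:185],(285,240)),cv2.resize(sc[150:300,300:440],(224,240)),np.zeros((240,191,3),np.uint8)])])[:,:,::-1])"
```

```text
pack (0.4222, 0.3442, 0.052, 0.036, 0.8)
pack (0.3841, 0.249, 0.051, 0.036, 0.1)
pack (0.4623, 0.2485, 0.049, 0.033, 0.6)
[0.25722533 0.59426402 0.24657996] [ 0.75148233 -0.37441648  0.65243558]
```

View pics/f.png

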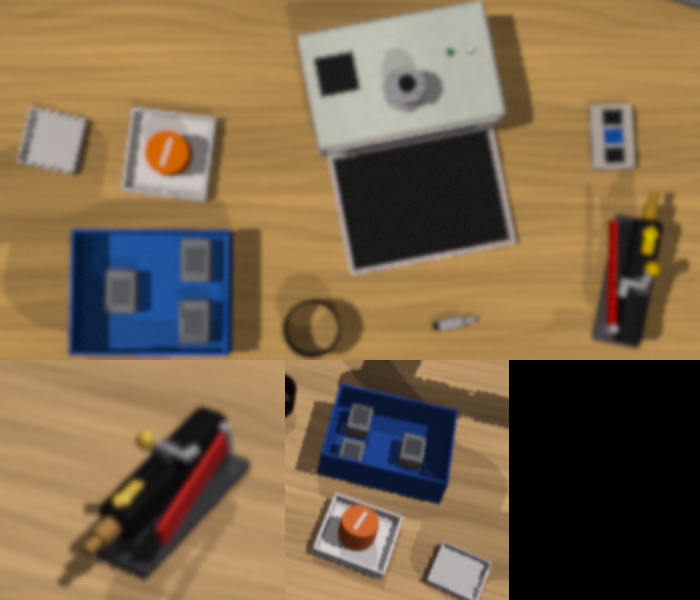

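The final view shows the tray empty, three packs in the tote at (122,291), (195,259) and (195,321), and the cap upright in the large dish at (167,152). The lever is forward, the paddle has sprung back, and the bystanders are where they were. Handing in.

```bash
python3 -c "
from station import *
print(finish_job())"
```

```text
the job is handed in; nothing more can be done
None
```

I handed the job in at about 75 s of the 210 s allowed, with every step done in order: the cap is in the large white dish, the lever is fully forward, the paddle was held fully squeezed for about 2 s and released, all three packs present are in the blue tote, and the bystanders were left alone.

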